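Index the loading dial and load its empty nest

ROBOT

A 6-joint arm with a two-finger parallel gripper is mounted at the origin on the work surface. World frame = base frame: x ahead of the robot, y to its left, z up, the work surface at z = 0. Lengths are in m, angles in rad, forces in N, time in s.
With the tool pointing down it reaches from about 0.275 to 0.75 m from the base axis. Payload 10.2 kg.
Tool frame: the origin (TCP) lies midway between the tips of the shut fingers; the grasp point (between the pads) lies 19 mm behind it (env.hold_point_z is the distance from the TCP to the grasp point, in m); z points along the fingers, y is the line along which they close (so a half turn about z gives the same grasp; the last joint's range is limited). The gripper opens to 85 mm and grips with 20 to 120 N. Pads are 22 mm wide; open, the fingers measure 114 mm over their backs; the gripper's body (76 mm by 85 mm) begins 54 mm behind the grasp point. The pads swing forward as they close: fully open they stand 13 mm farther back than shut.
Start: joints at [1.106, 0.313, 1.498, -0, 1.331, -0.223], TCP at [0.126, 0.51, 0.231] pointing down, gripper open.
Joint ranges: [-2.94, 2.94], [-0.97, 2.17], [0.19, 2.56], [-1.23, 4.37], [0.02, 3.11], [-2.88, 2.88]. Speed limits (rad/s): [2.39, 2.39, 3.01, 3.14, 3.14, 3.14].

INTERFACE

Orientations are given as a unit quaternion [x, y, z, w].
In Python, from bench import env, kinematics, monitor, eyes, job gives the robot as it stands. The module is installed in compiled form; this text tells all that it offers. Calls block until the motion is done:
- env.reach(position, orientation): joint-space move of the TCP to a pose.
- env.movel(position, velocity=0.15, frame=None, guard=None): straight line of the TCP; frame=None keeps the orientation; velocity is the mean speed in m/s. With guard (N) it stops when the force on the tool has changed by that much, and returns True; else False.
- env.set_joints(angles): joint-space move.
- env.release() and env.close_gripper(effort=None): open the fingers fully, or close them until they stop; effort is the grip in N (None keeps the last).
- env.hold(seconds).
- kinematics.ik(position, orientation): joint angles nearest the present ones, or None.
- monitor.sense(): the state.
- eyes.grab_frame(name): name is "side" or "top" or "wrist"; returns a dict with "frame" (400x640x3 uint8, red, green, blue), "mtx" (3x3 intrinsics, pixels), "k1" (the pictures are not rectified: a ray, as slopes to the right and down, at radius r is drawn at 1 + k1 r^2 times it, then the intrinsics apply), "view" (4x4, takes a point from world to camera coordinates). Camera axes: x right, y down, z forward; pixel columns grow to the right and rows downward; lengths in m; the calibration is good to about 2 mm. A picture is of the moment at which its call begins. There is no depth.
A pose or a line that the arm cannot do raises env.MotionError and nothing moves.
- job.hand_in(): hands the job in; it is judged then, once.
The state is a dict: "clock": time; "joints": joint angles; "qvel": joint speeds; "joint_efforts": joint torques, N m; "position": TCP position; "ee_rot": TCP orientation; "contact_force": force on the tool from outside, world axes, zero at the start; "ft_torque": the same for the moment, N m; "finger_gap": opening from 0.0 (shut) to 1.0 (fully open); "gripper_force": force on a finger pad.
Only numpy, scipy, OpenCV 4.12 (cv2) and the standard library are available. Lean on these libraries where they do the work, as an engineer would, in place of code of your own. Each camera call takes 0.05 s, during which the arm holds its last target. There are 200 camera calls.

TASK

Turn the round dial gently, without forcing it, until the lock pin drops into the notch of the index ring and locks the dial. Then take the white housing from the blue tray and set it fully home, flat, in the dial's empty nest, with the pin still down. Be gentle with the dial and leave the spool, screwdriver and bottle where they are.

Things in the scene. Friction and masses are not known exactly. Their poses are not given: they have to be found in the camera images.
- machine: Fixed grey base of the dial, 300 x 300 mm, 45 mm high; origin at the centre of its underside, on the dial's upright turning axis; its yaw varies. At its corner, 45 deg from its x towards its y, a blue bracket 34 mm wide (109 to 173 mm from the axis, top 97 mm above the bench) holds the lock pin over the ring.
- dial: Free-turning aluminium disc, radius 143 mm, top 58 mm above the bench; origin on its axis, 48 mm above the bench, z up. No end stops; friction about 0.22 N m (2 N at the post), stays where left. Four nests, three filled (tops 88 mm above the bench). It starts 20 to 77 deg clockwise (from above) of its locked position. Once locked it stops dead and force rises fast; over 25 N harms it.
- ring_axis (a point): Point on the turning axis level with the top of the dark index ring (66 mm above the bench), axes as the dial's. The ring, 112 to 140 mm from the axis and 8 mm thick, is clamped on the dial. Its one radial notch, 13 mm wide, floor yellow, is at 45 deg (from x towards y) give or take 8 deg: the exact angle differs each time, and is found by feel or sight, not from this pose.
- post_top (a point): Centre of the top of the dial's push post, 125 mm above the bench, 100 mm from the axis, at -45 deg in the dial's frame. Steel, 14 mm diameter, with a red cap 18 mm in diameter on its upper 27 mm. For pushing sideways; above 90 mm from the bench nothing else on the dial is in the way (only the bracket and lock pin are taller).
- nest (a point): Centre of the floor of the dial's one empty nest (58 mm above the bench, 78 mm from the axis). Axes are the dial's: x along the nest's long side (radial), z up. Pocket 54 x 34 mm inside, blue walls 5 mm thick and 10 mm high.
- bush (a point): Centre of the top of the lock pin's bush in the blue bracket, 97 mm above the bench, 126 mm from the axis. Hole 11 mm wide; underside 69 mm above the bench.
- lock_pin: Loose steel drop pin, 10 mm diameter, 58 mm tall, black knob 22 mm wide on top; origin at the centre of its foot. It stands in the bush, foot on the ring, 66 mm above the bench, and falls by its own weight to 58 mm when the notch comes under it, locking the dial (1.5 mm play each way). It skips the notch if the dial sweeps past fast; 25 mm/s at the post is slow enough.
- housing: White plastic housing to load, 50 (x) x 30 (y) x 30 mm high (the upper 8 mm only 42 mm long), about 50 g, two black dots on its flat top; the same either way round. Origin at the centre of its underside, z up. Starts flat on the tray's floor, 4 mm above the bench. Grip it across its 30 mm width, near the top.
- tray: Blue low tray, 150 x 130 mm, rim 12 mm high, walls 4 mm; origin at the centre of its underside. Fixed.
- spool: Bystander: white tape spool, 100 mm diameter, 45 mm high, loose; origin centre of underside.
- driver: Bystander: screwdriver lying on the bench, loose.
- bottle: Bystander: clear bottle with red cap, 56 mm diameter, 130 mm high, loose; origin centre of underside.
There are look-alikes about, which are no part of the job. Leave any pink look-alike of the lock_pin alone.

How it is judged:
By the outcome, as a careful person would: the job done as asked, in the order asked, and still so for the second after the job is handed in, with the robot touching nothing.
It also fails if it takes over 72 s, if anything falls off the work surface, if the arm or the gripper's body presses on something with over 40 N, if the wrist force passes 120 N, or if a joint passes its speed limit or range.

## Working session

There is one attempt and no reset: what is moved stays moved. The work goes in short steps, each a Python script; the robot and the scene stay as the last script left them, time stands still between calls to the robot, and variables do not carry over. Pictures are saved under pics/ and viewed, at most 10 in all, crops included, and the job is handed in when it is done.

```bash
mkdir -p pics; cat > h.py <<'E'
import numpy as np, cv2
from bench import env, kinematics, monitor, eyes, job
from scipy.spatial.transform import Rotation as R
def snap(cam,fn,crop=None,scale=1):
    f=eyes.grab_frame(cam); np.savez('pics/'+fn+'.npz',**f)
    im=f['frame'][:,:,::-1]
    if crop: x0,y0,x1,y1=crop; im=im[y0:y1,x0:x1]
    im=cv2.resize(im,None,fx=scale,fy=scale,interpolation=cv2.INTER_CUBIC)
    cv2.imwrite('pics/'+fn+'.png',im); return f
def load(fn): return dict(np.load('pics/'+fn+'.npz'))
def world(f,u,v,z):
    K=f['mtx'];k=float(f['k1']);V=f['view']
    d=np.array([(u-K[0,2])/K[0,0],(v-K[1,2])/K[1,1]]);s=d.copy()
    for _ in range(30): s=d/(1+k*(s@s))
    r=V[:3,:3].T@np.array([s[0],s[1],1]);c=-V[:3,:3].T@V[:3,3]
    return c+r*(z-c[2])/r[2]
def pix(f,p):
    q=f['view']@np.array([*p,1]);s=q[:2]/q[2];s=s*(1+float(f['k1'])*(s@s))
    return f['mtx'][:2,:2]@s+f['mtx'][:2,2]
def quat(yaw): # tool down, tool x axis at yaw, y (closing) = x rotated -90
    return (R.from_euler('z',yaw)*R.from_euler('x',np.pi)).as_quat()
E
python3 - <<'E'
from h import *
a=snap('top','top0',None,1.25); b=snap('side','side0',None,1.25)
for f in(a,b): print(-f['view'][:3,:3].T@f['view'][:3,3],f['k1'],f['mtx'][0])
s=monitor.sense();print(s['clock'],s['ee_rot'],quat(0),env.hold_point_z)
E
```

```text
[ 4.42933555e-01 -3.13598755e-04  1.45559405e+00] 0.007265143048543215 [463.83312784   0.         320.52297607]
[0.38669734 0.85977435 0.61502866] -0.08359477681028649 [439.59506511   0.         319.03936349]
0.1 [ 1.20628885e-01  9.92697496e-01 -5.58668369e-04 -2.01751043e-04] [1.000000e+00 0.000000e+00 0.000000e+00 6.123234e-17] 0.0187
```

View pics/top0.png

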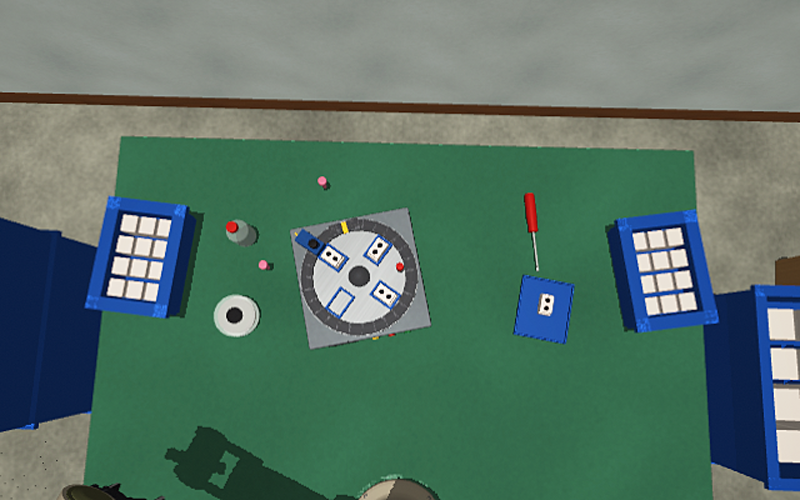

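View pics/side0.png

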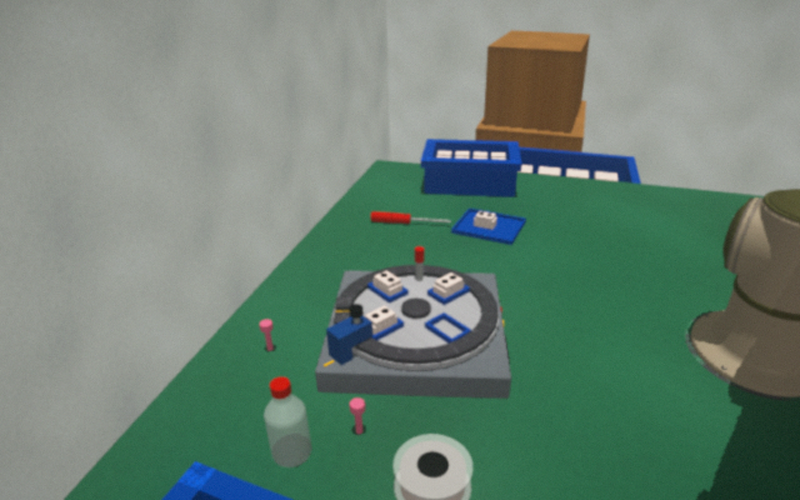

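The top view (1.25× scale) shows the dial centre at about (359,276), the yellow notch at (345,228), the knob at (314,244), the post cap at (400,267), the empty nest at (341,303) and the housing in its tray at (547,304). The side view agrees. I'll enlarge the dial and the tray.

```bash
python3 - <<'E'
from h import *
f=load('top0');im=f['frame'][:,:,::-1]
a=cv2.resize(im[160:285,228:350],None,fx=4,fy=4,interpolation=cv2.INTER_CUBIC)
b=cv2.resize(im[215:280,405:465],None,fx=5,fy=5,interpolation=cv2.INTER_CUBIC)
c=np.zeros((500,800,3),np.uint8);c[:a.shape[0],:a.shape[1]]=a;c[:b.shape[0],490:490+b.shape[1]]=b
cv2.imwrite('pics/crop0.png',c)
E
```

```text
(no output)
```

View pics/crop0.png

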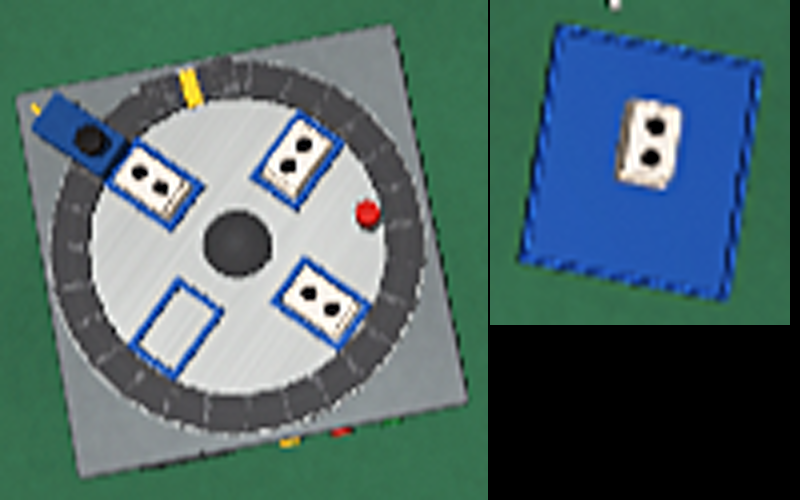

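```bash
python3 - <<'E'
from h import *
f=load('top0')
A=lambda x,y,z:world(f,228+x/4-.375,160+y/4-.375,z)
B=lambda x,y,z:world(f,405+(x-490)/5-.4,215+y/5-.4,z)
cs=[A(x,y,.045) for x,y in((18,97),(393,27),(467,402),(82,477))]
c=np.mean(cs,0);print('base c',c,[np.linalg.norm(cs[i]-cs[i-1]) for i in range(4)])
e=(cs[1]-cs[2])+(cs[0]-cs[3]);print('base yaw',np.degrees(np.arctan2(e[1],e[0])))
print('hub',A(238,243,.07))
for n,p in dict(post=A(368,214,.125),notch=A(192,88,.06),knob=A(92,141,.124),nest=A(178,329,.066)).items():
    d=(p-c)[:2];print(n,p,np.linalg.norm(d),np.degrees(np.arctan2(d[1],d[0])))
a,b=B(655,127,.034),B(650,158,.034);d=a-b
print('housing',(a+b)/2,'by long edges yaw',np.degrees(np.arctan2(d[1],d[0])),np.hypot(*d[:2]))
t=[B(x,y,.012) for x,y in((557,25),(763,64),(727,300),(520,263))];print('tray',np.mean(t,0),[np.linalg.norm(t[i]-t[i-1]) for i in range(4)])
E
```

```text
base c [0.58774422 0.10263046 0.045     ] [np.float64(0.2947786368316566), np.float64(0.29516955886387986), np.float64(0.2943509438329695), np.float64(0.2940309541405886)]
base yaw 12.406347091361635
hub [0.58862583 0.10250096 0.07      ]
post [0.60629144 0.00535518 0.125     ] 0.09902767224125647 -79.20513163125995
notch [0.70787186 0.14283038 0.06      ] 0.12667549939926842 18.502475194580953
knob [0.65465067 0.20732305 0.124     ] 0.12424576555326894 57.41835909780351
nest [0.52341582 0.14520188 0.066     ] 0.07713927984652715 146.50409819098388
housing [ 0.53461022 -0.35538461  0.034     ] by long edges yaw -9.87909369338492 0.019256912288961148
tray [ 0.52377558 -0.35405119  0.012     ] [np.float64(0.1497461637178185), np.float64(0.1298935141603727), np.float64(0.14801153528283528), np.float64(0.12828599720057246)]
```

```bash
python3 - <<'E'
from h import *
c=np.array([.588,.1026]); D=np.degrees
def pose(deg,off=.0205,z=.104,yo=0):
    t=np.radians(deg);r=np.array([np.cos(t),np.sin(t)]);n=np.array([-r[1],r[0]])
    return np.array([*(c+.099*r-off*n),z]), quat(t+np.pi/2+yo)
p,_=pose(-79.2,.036,.22)
J=monitor.sense()['joints']
opts=[(np.abs(kinematics.ik(p,pose(-79.2,yo=k)[1])-J).max(),k) for k in(0,np.pi)if kinematics.ik(p,pose(-79.2,yo=k)[1]) is not None]
yo=min(opts)[1];print(opts)
env.close_gripper(20)
env.reach(*pose(-79.2,.036,.22,yo))
print('desc',env.movel(pose(-79.2,.036)[0],.15,guard=8))
F=lambda:np.array(monitor.sense()['contact_force'])
f0=F();print(monitor.sense()['clock'],f0)
# contact, then arc
print('contact',env.movel(pose(-79.2,.017)[0],.02,guard=1.5),monitor.sense()['position'],F()-f0)
s=np.array(monitor.sense()['position'])[:2]-c
# contact offset fixed: start angle from actual position
off=.0205
th=D(np.arctan2(s[1],s[0]))+D(np.arctan(off/.099));print('th0',th)
hit=False
while th<-33:
    st=6 if th<-55 else 2.5; th+=st
    q,o=pose(th,off,.104,yo)
    hit=env.movel(q,.025 if th<-55 else .010,frame=o,guard=6)
    f=F()-f0; print(round(th,1),np.round(f,1),hit)
    if hit or np.hypot(f[0],f[1])>7: break
s=monitor.sense();print(s['clock'],s['position'],F()-f0)
E
```

```text
[(np.float64(1.3981881476261266), 0), (np.float64(1.743404505963667), 3.141592653589793)]
desc False
4.2 [-0.11110156  0.29737938  0.68504149]
contact False [0.58976348 0.0021609  0.10400175] [ 0.15346066 -0.49478562  0.08585626]
th0 -77.2951851382094
-71.3 [-0.2  0.  -0.1] False
-65.3 [ 1.2 -0.3 -0.5] False
-59.3 [ 0.8 -0.1 -1.2] False
-53.3 [-0.9 -2.2 -1. ] False
-50.8 [-0.  -2.4 -0.8] False
-48.3 [-0.3 -1.9 -2.5] False
-45.8 [ 0.2 -1.7 -1.5] False
-43.3 [-0.4 -2.  -1.4] False
-40.8 [ 0.1 -1.8 -0.4] False
-38.3 [ 0.9 -1.1 -0.6] False
-35.8 [ 0.7 -1.  -0.4] True
12.2333 [0.65570185 0.02755628 0.10354344] [ 0.71640036 -0.97326068 -0.38670441]
```

```bash
python3 - <<'E'
from h import *
a=eyes.grab_frame('top');np.savez('pics/top1.npz',**a);b=eyes.grab_frame('side')
L=lambda f,x0,y0,x1,y1,s:cv2.resize(f['frame'][y0:y1,x0:x1,::-1],None,fx=s,fy=s,interpolation=cv2.INTER_CUBIC)
A=L(a,228,160,328,285,4);B=L(b,250,205,350,305,4)
c=np.zeros((500,800,3),np.uint8);c[:500,:400]=A;c[:400,400:800]=B
cv2.imwrite('pics/lock1.png',c);s=monitor.sense();print(s['ee_rot'],quat(np.radians(54)),s['contact_force'])
E
```

```text
[ 8.90312271e-01  4.55348490e-01 -1.31867886e-03 -2.73015962e-04] [8.91006524e-01 4.53990500e-01 2.77989006e-17 5.45584144e-17] [-0.89355877  0.45524809 -0.68009884]
```

View pics/lock1.png

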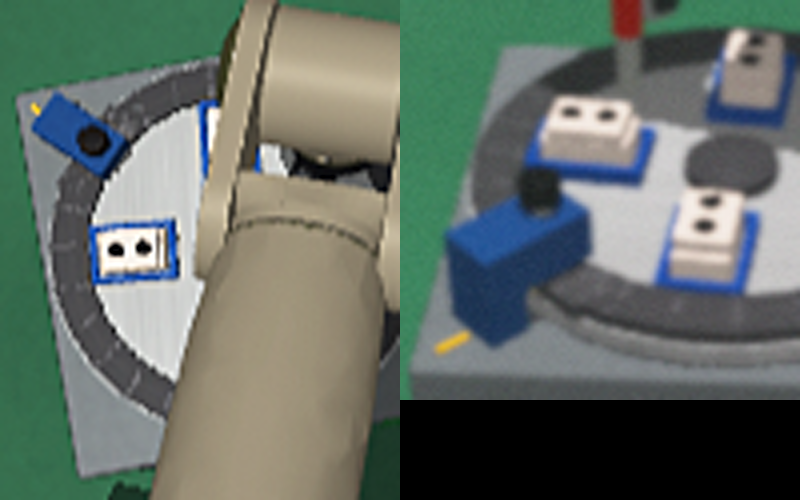

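The crop shows the knob at side (540,190), close above the bracket, with no yellow notch in view. I'll check the drop numerically against the first side picture.

```bash
python3 - <<'E'
from h import *
env.movel(np.array(monitor.sense()['position'])-.025*np.array([np.cos(np.radians(54)),np.sin(np.radians(54)),0]),.1)
p=np.array(monitor.sense()['position']);p[2]=.25;env.movel(p,.2)
a=load('side0');b=eyes.grab_frame('side');np.savez('pics/side1.npz',**b)
for f in(a,b):
    g=f['frame'][235:268,272:300].max(2)<50; v,u=np.nonzero(g); print(g.sum(),u.mean()+272,v.mean()+235,v.min()+235,v.max()+235)
print(pix(a,(.6555,.2085,.120)),pix(a,(.6555,.2085,.112)))
E
```

```text
78 283.96153846153845 248.69230769230768 244 253
77 284.1038961038961 251.9090909090909 248 256
[284.91788549 246.18930408] [285.14923469 249.54510461]
```

The knob dropped 3.2 px, where 8 mm would be 3.4 px, so the pin is down. Next are wrist views of the nest and the housing.

```bash
python3 - <<'E'
from h import *
J=np.array(monitor.sense()['joints'])
def best(p,deg):
    o=[]
    for k in(0,180):
        q=quat(np.radians(deg+k));j=kinematics.ik(p,q)
        if j is not None:o.append((abs(j[5]),deg+k,q))
    return min(o,key=lambda x:x[0])
_,d,q=best([.46,.095,.26],4.5);print(d);env.reach([.46,.095,.26],q);env.release()
a=snap('wrist','nest1')
_,d,q=best([.5346,-.3554,.19],-9.5);print(d);env.reach([.5,-.3554,.19],q)
b=snap('wrist','hous1')
print(monitor.sense()['clock'])
print(pix(a,(.510,.095,.058)),pix(b,(.5346,-.3554,.034)))
c=np.vstack([a['frame'],b['frame']])[:,:,::-1];c=cv2.resize(c,(480,600));
A=[]
for f,p in((a,(.510,.095,.058)),(b,(.5346,-.3554,.034))):
    u,v=pix(f,p).astype(int);u=np.clip(u,100,540);v=np.clip(v,100,300);print(u-100,v-100)
    A.append(cv2.resize(f['frame'][v-100:v+100,u-100:u+100,::-1],(400,400),interpolation=cv2.INTER_CUBIC))
cv2.imwrite('pics/w1.png',np.hstack(A))
E
```

```text
4.5
-9.5
17.1667
[322.05079037 134.45314074] [313.91927842 153.27202541]
222 34
213 53
```

View pics/w1.png

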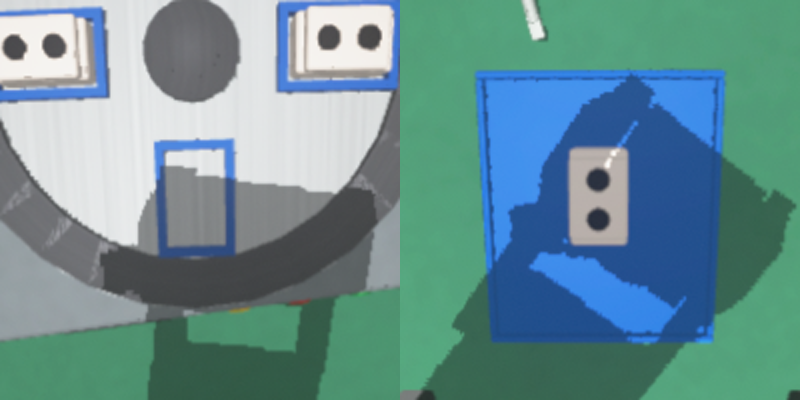

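The nest's rim corners in the left half of the crop are (155,142), (233,140), (236,253) and (160,256). The housing's dots in the right half are (598,180) and (598,219), and it lies square to the tool.

```bash
python3 - <<'E'
from h import *
a,b=load('nest1'),load('hous1')
N=lambda x,y,z:world(a,222+x/2-.25,34+y/2-.25,z)
H=lambda x,y,z:world(b,213+(x-400)/2-.25,53+y/2-.25,z)
P=[N(x,y,.068) for x,y in((155,142),(233,140),(236,253),(160,256))]
print('nest',np.mean(P,0),[np.hypot(*(P[i]-P[i-1])[:2]) for i in range(4)])
for i,j in((0,3),(1,2)):
    d=P[i]-P[j];print('yaw',np.degrees(np.arctan2(d[1],d[0])))
Q=[N(x,y,.058) for x,y in((165,150),(227,149),(228,246),(166,248))];print('floor?',np.mean(Q,0))
n=np.mean(P,0)[:2]-[.588,.1026];print('rad',np.hypot(*n),np.degrees(np.arctan2(n[1],n[0]))-180)
h=N(191,50,.07);print('hub',h)
for f,(x,y) in ((N,(14.5,46.5)),(N,(54,45.5)),(N,(329,38)),(N,(370,37))): print('dot',f(x,y,.088))
d1,d2=H(598,180,.034),H(598,219,.034);d=d1-d2
print('hous',(d1+d2)/2,np.degrees(np.arctan2(d[1],d[0])),np.hypot(*d[:2]))
R_=[H(x,y,.034) for x,y in((569,148),(628,148),(628,245),(569,245))];print(np.mean(R_,0),[np.hypot(*(R_[i]-R_[i-1])[:2]) for i in range(4)])
E
```

```text
nest [0.51164567 0.09781318 0.068     ] [np.float64(0.06228812196597173), np.float64(0.042387537418775594), np.float64(0.06165172117256846), np.float64(0.04335497952442419)]
yaw 6.155551044796582
yaw 7.052970700028522
floor? [0.51105592 0.09744231 0.058     ]
rad 0.07650423164225659 -356.41269673235496
hub [0.58774611 0.10650508 0.07      ]
dot [0.57994443 0.19340977 0.088     ]
dot [0.58169918 0.173815   0.088     ]
dot [0.59570159 0.03892486 0.088     ]
dot [0.59799614 0.01874087 0.088     ]
hous [ 0.53564634 -0.35335391  0.034     ] -9.776175616254198 0.019625656028568982
[ 0.53668178 -0.35378491  0.034     ] [np.float64(0.04873472208153149), np.float64(0.029164050896488616), np.float64(0.04872149721647375), np.float64(0.0304350598603375)]
```

```bash
python3 - <<'E'
from h import *
q=quat(np.radians(-9.7)); p=np.array([.5355,-.3544,.12])
env.reach(p,q)
p[2]=.015; print('g',env.movel(p,.12,guard=8))
env.close_gripper(25); s=monitor.sense();print(s['finger_gap'],s['gripper_force'],s['position'])
p[2]=.2; env.movel(p,.2)
print(monitor.sense()['finger_gap'])
q=quat(np.radians(6)); n=np.array([.5105,.0964])
env.reach([*n,.2],q); env.movel([*n,.115],.1,guard=8)
w=snap('wrist','hov1');t=snap('top','hov1t');sd=snap('side','hov1s')
L=lambda f,x0,y0,x1,y1,s:cv2.resize(f['frame'][y0:y1,x0:x1,::-1],None,fx=s,fy=s,interpolation=cv2.INTER_CUBIC)
cv2.imwrite('pics/hov.png',np.vstack([L(w,200,100,440,400,1)[:300,:240],]) if 0 else np.hstack([cv2.resize(w['frame'][:,120:520,::-1],(400,400)),L(sd,300,205,400,305,4)]))
print(monitor.sense()['clock'])
E
```

```text
g False
0.3475560631209241 25.542427003383636 [ 0.5356046  -0.35453797  0.01527199]
0.3455279281796737
23.0333
```

View pics/hov.png

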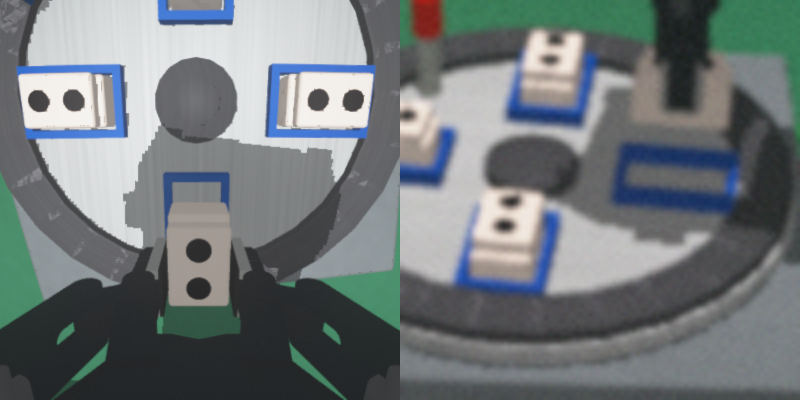

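The wrist view shows the held housing's dots at (198,251) and (198,288). The nest's far rim corners are at (164,173) and (229,173), with the neighbours' dots at (38,100), (73,100), (318,100) and (353,100). The side view shows it held level.

```bash
python3 - <<'E'
from h import *
w=load('hov1');s=monitor.sense();p=np.array(s['position']);print(p)
C=-w['view'][:3,:3].T@w['view'][:3,3];print('cam',C)
W=lambda x,y,z:world(w,120+x,y,z)
th=np.radians(6);U=np.array([[np.cos(th),np.sin(th)],[-np.sin(th),np.cos(th)]])
loc=lambda q:np.round(U@(q-p)[:2]*1000,1)
z=p[2]+.019
a,b=W(198.5,251,z),W(198.5,288,z);print('held dots local',loc(a),loc(b),loc((a+b)/2))
e,f=W(164,173,.068),W(229,173,.068);print('rim far corners',loc(e),loc(f),'centre',loc((e+f)/2)-[32,0])
N=[W(x,100,.088) for x in(38,73,318,353)];m=np.mean(N,0);d=N[0]+N[1]-N[2]-N[3]
print('dial c',m,loc(m),np.degrees(np.arctan2(d[1],d[0]))-90,'nest by dots',loc(m)-[78,0],[loc(x) for x in N])
# side camera check: nest rim corners & held
sd=load('hov1s');S=lambda x,y,z:world(sd,300+(x-400)/4-.375,205+y/4-.375,z)
R4=[S(x,y,.068) for x,y in((624,143),(740,152),(737,210),(614,204))];print('side nest',np.mean(R4,0),loc(np.mean(R4,0)))
E
```

```text
[0.51077409 0.09639333 0.11555221]
cam [0.57943215 0.10411331 0.2572284 ]
held dots local [10.2  0.4] [-9.2  0.4] [0.5 0.4]
rim far corners [34.  22.8] [ 34.  -19.7] centre [2.  1.6]
dial c [0.58912114 0.10660782 0.088     ] [79.  2.] 5.953019057205012 nest by dots [1. 2.] [array([79.2, 89.6]), array([78.9, 69.8]), array([ 78.8, -65.9]), array([ 79.1, -85.7])]
side nest [0.50729008 0.10300455 0.068     ] [-2.8  6.9]
```

```bash
python3 - <<'E'
from h import *
th=np.radians(6);U=np.array([[np.cos(th),-np.sin(th)],[np.sin(th),np.cos(th)]])
n=np.array([.5107,.0964])+U@[.0008,.0014]
S=monitor.sense
env.movel([*n,.115],.05)
print(env.movel([*n,.083],.06,guard=6),S()['position'])
f0=np.array(S()['contact_force'])
print(env.movel([*n,.0675],.012,guard=5),S()['position'],np.array(S()['contact_force'])-f0,np.array(S()['ft_torque']))
w=snap('wrist','plc1',(120,0,520,400));print(S()['clock'])
E
```

```text
False [0.51145974 0.09786318 0.08305633]
True [0.51129384 0.09785974 0.06921068] [0.12859127 1.02658589 5.18417484] [-0.04288197  0.0331418  -0.02327939]
25.0667
```

View pics/plc1.png

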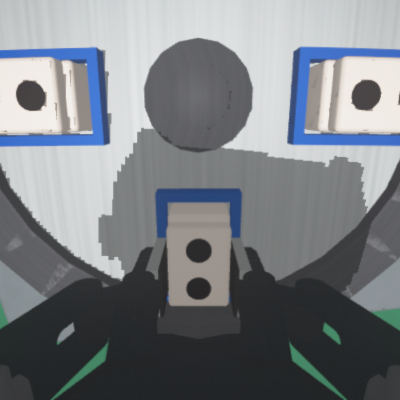

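It touched at TCP z 0.0692, which is exactly floor depth, and the picture shows the housing inside the pocket walls. I'll release, retreat and check.

```bash
python3 - <<'E'
from h import *
S=monitor.sense
env.release(); p=np.array(S()['position']); p[2]=.26; env.movel(p,.15)
p=np.array([.46,.09,.26]);env.reach(p,quat(np.radians(6)))
w=eyes.grab_frame('wrist');b=eyes.grab_frame('side');a=load('side0')
for f in(a,b):
    g=f['frame'][235:268,272:300].max(2)<50; v,u=np.nonzero(g); print(g.sum(),u.mean()+272,v.mean()+235)
L=lambda f,x0,y0,x1,y1,s:cv2.resize(f['frame'][y0:y1,x0:x1,::-1],None,fx=s,fy=s,interpolation=cv2.INTER_CUBIC)
cv2.imwrite('pics/fin.png',np.hstack([L(w,220,30,420,230,2),L(b,260,200,400,340,400/140)]));print(S()['clock'])
E
```

```text
78 283.96153846153845 248.69230769230768
75 284.2 251.82666666666665
27.5
```

View pics/fin.png

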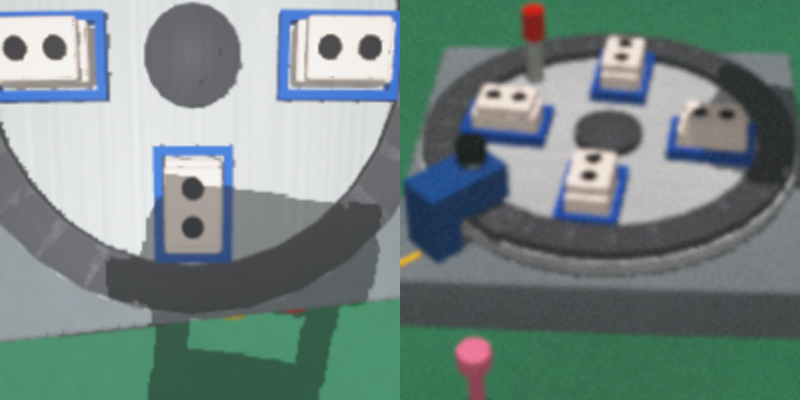

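The housing sits square and flat in its nest, level with the other three. The pin is still down (knob row 251.8, against 248.7 when it was up).

```bash
python3 -c "
from h import *
print(job.hand_in())"
```

```text
the job is handed in; nothing more can be done
None
```

The job is handed in: the pin dropped and locked the dial, and the housing sits flat in the empty nest with the pin still down, at about 27.5 s on the robot's clock.

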